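Line up the doming stakes by size

ROBOT

A 6-joint arm with a two-finger parallel gripper is mounted at the origin on the work surface. World frame = base frame: x ahead of the robot, y to its left, z up, the work surface at z = 0. Lengths are in m, angles in rad, forces in N, time in s.
With the tool pointing down it reaches from about 0.275 to 0.825 m from the base axis. Payload 5.2 kg.
Tool frame: the origin (TCP) lies between the finger pads; the fingertips stand 19 mm ahead of it and the grasp point (between the pads) is the TCP (manip.nose_length is the distance from the TCP to the fingertips, in m); y points along the fingers, z is the direction in which the jaws open and shut, and the axes are right-handed (so a half turn about y gives the same grasp; the last joint's range is limited). The gripper opens to 93 mm and grips with 3 to 60 N. Pads are 15 mm wide; open, the fingers measure 128 mm over their backs; the gripper's body (75 mm by 188 mm) begins 65 mm behind the grasp point.
Start: joints at [-1.333, 0.259, 1.535, -0, 1.348, -0.203], TCP at [0.235, -0.497, 0.238] pointing down, gripper open.
Joint ranges: [-3.14, 3.14], [-0.91, 2.08], [0.19, 2.58], [-1.22, 4.36], [0.22, 2.71], [-3.12, 3.12]. Speed limits (rad/s): [2.57, 2.57, 3.14, 3.14, 3.14, 3.14].

INTERFACE

Orientations are given as a rotation vector (axis times angle).
In Python, from station import manip gives the robot as it stands.
- The arm moves only by the tool arm_command, never from a script. Its argument "plan" is a list of rows, each an object with "delta_pos": the shift along the tool's x, y, z in units of 25 mm (1.0 is 25 mm), a list of three; "yaw": the turn about the tool's y in units of 8 degrees (1.0 is 8 degrees). In form: [{"delta_pos": [tx, ty, tz], "yaw": yaw}, ...]. A call has 1 to 12 rows; each row is the pose to reach, as a shift and turn from the pose measured when the call began, along the tool's axes at that moment; what a row does not reach only later rows make up. A row lasts 1/10 s, in which the tool goes at most 50 mm and 8.59 degrees, less where a joint would pass 70% of its speed; a pose out of reach is approached as far as the arm can. A call with a gripper value outside its range is refused whole. "claw" is the opening in per cent of the stroke, from 0 (shut) to 100 (fully open), set as the call begins (left out, the last holds). The fingers move at their own pace and stop on an object; "newtons" is the grip in N (left out, the last holds). Time passes only in rows, so rows that repeat a pose let the fingers close. It gives the time, the measured TCP pose, the force and the opening at its end, in the units of the state.
- manip.sense(): the state, without advancing time (a new reading comes with each control period).
- manip.read_camera(name): name is "side" or "top" or "wrist"; returns the picture (420x560x3 uint8, blue, green, red); there is no depth.
- manip.camera_params(name): a dict with "fx", "fy", "cx", "cy" (pixels), "position" and "orientation" of the camera in the world. Camera axes: x right, y down, z forward; pixel columns grow to the right and rows downward; lengths in m; the calibration is good to about 2 mm. A picture is of the moment at which its call begins: read the wrist's pose just before it. camera_params takes no time and is no camera call; for the wrist camera it gives the pose at the moment of the call.
- manip.job_done(): hands the job in, once; it reports no verdict.
The state is a dict: "time": time; "q": joint angles; "joint_velocities": joint speeds; "effort": joint torques, N m; "ee_pos": TCP position; "tool_rot": TCP orientation; "wrist_force": force on the tool from outside, world axes, zero at the start; "ft_torque": the same for the moment, N m; "opening": finger opening in m.
Only numpy, scipy, OpenCV 4.12 (cv2) and the standard library are available. Lean on these libraries where they do the work, as an engineer would, in place of code of your own. Each camera call takes 0.05 s, during which the arm holds its last target.

TASK

Tidy the four steel doming stakes onto the wooden rack in order of size: the smallest on the felt dot next to the brass end, the largest on the dot at the black end, each standing upright and well centred on its own dot. Do not let any stake fall over, and leave the hammer where it lies.

Things in the scene. Friction and masses are not known exactly. Their poses are not given: they have to be found in the camera images.
- stake_s_mid (a point): centre of the smallest doming stake: a loose upright polished steel cylinder with a low domed top (12 mm of its height), 18 mm in diameter, 46 mm tall, about 85 g; the point lies on its axis, 23 mm above its flat foot, where it can be gripped across its diameter; its z axis points up its length. Starts upright on the bench, left or right of the rack
- stake_m_mid (a point): centre of the second smallest doming stake: a loose upright polished steel cylinder with a low domed top (12 mm of its height), 27 mm in diameter, 52 mm tall, about 210 g; the point lies on its axis, 26 mm above its flat foot, where it can be gripped across its diameter; its z axis points up its length. Starts upright on the bench, left or right of the rack
- stake_l_mid (a point): centre of the second largest doming stake: a loose upright polished steel cylinder with a low domed top (12 mm of its height), 36 mm in diameter, 58 mm tall, about 400 g; the point lies on its axis, 29 mm above its flat foot, where it can be gripped across its diameter; its z axis points up its length. Starts upright on the bench, left or right of the rack
- stake_xl_mid (a point): centre of the largest doming stake: a loose upright polished steel cylinder with a low domed top (12 mm of its height), 45 mm in diameter, 64 mm tall, about 650 g; the point lies on its axis, 32 mm above its flat foot, where it can be gripped across its diameter; its z axis points up its length. Starts upright on the bench, left or right of the rack
- seat_1: one of four identical cream felt dots, 52 mm across, in a straight row 70 mm apart on the dark wooden rack (70 mm wide, 12 mm high, fixed to the bench, 324 mm long with its end caps); the leftmost seen from the robot (towards +y). Origin: centre of the dot, on the flat top of the rack, 12 mm above the bench. Its y axis runs along the row, its x axis across the rack, z up
- seat_2: one of four identical cream felt dots, 52 mm across, in a straight row 70 mm apart on the dark wooden rack (70 mm wide, 12 mm high, fixed to the bench, 324 mm long with its end caps); second from the left. Origin: centre of the dot, on the flat top of the rack, 12 mm above the bench. Its y axis runs along the row, its x axis across the rack, z up
- seat_3: one of four identical cream felt dots, 52 mm across, in a straight row 70 mm apart on the dark wooden rack (70 mm wide, 12 mm high, fixed to the bench, 324 mm long with its end caps); third from the left. Origin: centre of the dot, on the flat top of the rack, 12 mm above the bench. Its y axis runs along the row, its x axis across the rack, z up
- seat_4: one of four identical cream felt dots, 52 mm across, in a straight row 70 mm apart on the dark wooden rack (70 mm wide, 12 mm high, fixed to the bench, 324 mm long with its end caps); the rightmost (towards -y). Origin: centre of the dot, on the flat top of the rack, 12 mm above the bench. Its y axis runs along the row, its x axis across the rack, z up
- brass_end: brass end cap of the rack, 70 mm across the rack, 24 mm along it, 14 mm high, fixed; it marks the end where the smallest stake belongs and may be at either end, 45 mm from the nearest dot's centre (the cap at the other end is black). Origin: centre of its underside on the bench; y axis along the row
- hammer: small hammer, 240 mm long with a light wooden handle, lying crosswise on the bench beyond the rack; to be left alone. Origin: under its middle; its x axis runs along the handle. (Farther out on the bench, beyond reach of the work, a black motor unit, a wooden bench pin and a dark steel mandrel are fixed.)
Not all that is in view belongs to the job. What is shaped like the part that bears stake_l_mid but pink is not meant. Leave any blue look-alike of the part that bears stake_s_mid alone.

How it is judged:
At the end, for the whole second after the job is handed in: All four stakes stand upright (within 0.1 rad), released and at rest on the rack (feet within 4 mm of its top), each centred within 12 mm of its dot, in order of size with the smallest on the dot nearest the brass end and the largest on the dot nearest the black end (((horizontal distance between brass_end and seat_1 below 0.1 m and horizontal distance between stake_s_mid and seat_1 below 0.012 m and horizontal distance between stake_m_mid and seat_2 below 0.012 m and horizontal distance between stake_l_mid and seat_3 below 0.012 m and horizontal distance between stake_xl_mid and seat_4 below 0.012 m) or (horizontal distance between brass_end and seat_4 below 0.1 m and horizontal distance between stake_s_mid and seat_4 below 0.012 m and horizontal distance between stake_m_mid and seat_3 below 0.012 m and horizontal distance between stake_l_mid and seat_2 below 0.012 m and horizontal distance between stake_xl_mid and seat_1 below 0.012 m)) and angle between each of stake_s_mid, stake_m_mid, stake_l_mid, stake_xl_mid's own z axis and vertical below 0.1 rad and z of stake_s_mid in the frame of seat_1 between 0.019 and 0.027 m and linear speed of each of stake_s, stake_m, stake_l, stake_xl below 0.02 m/s and z of stake_m_mid in the frame of seat_1 between 0.022 and 0.03 m and z of stake_l_mid in the frame of seat_1 between 0.025 and 0.033 m and z of stake_xl_mid in the frame of seat_1 between 0.028 and 0.036 m); the robot touches nothing.
It fails at once if a stake falls over (leans by more than 0.8 rad) (angle between any of stake_s_mid, stake_m_mid, stake_l_mid, stake_xl_mid's own z axis and vertical above 0.8 rad).
It fails at once if the hammer is moved by more than 20 mm (distance of hammer from where it was at the start of the episode above 0.02 m).
It also fails if it takes over 96 s, if anything falls off the work surface, if the arm or the gripper's body presses on something with over 40 N, if the wrist force passes 120 N, or if a joint passes its speed limit or range.

## Working session

There is one attempt and no reset: what is moved stays moved. The work goes in short steps, Python scripts to look and compute and a tool call to move; the robot and the scene stay as the last step left them, time stands still between calls to the robot, and variables do not carry over. Pictures are saved under pics/ and viewed, and the job is handed in when it is done.

Besides the shell and the picture viewer there is one more tool, called after "Emit:" by a JSON object that holds its "op" and its "data". arm_command: Moves the arm, as the interface text tells. Its arguments: {"type":"object","properties":{"plan":{"type":"array","items":{"type":"object","properties":{"delta_pos":{"type":"array","items":{"type":"number"}},"yaw":{"type":"number"}}}},"claw":{"type":"number"},"newtons":{"type":"number"}},"required":["plan"]}

```bash
mkdir -p pics; ls; python3 - <<'E'
from station import manip
import cv2
for n in ("top","side"):
    im=manip.read_camera(n); cv2.imwrite(f"pics/{n}0.png",im); print(n,manip.camera_params(n))
print(manip.sense(), manip.nose_length)
E
```

```text
pics
top {'fx': 436.36374198197404, 'fy': 436.36374198197404, 'cx': 270.0995907652262, 'cy': 213.95678101740003, 'position': array([0.46288388, 0.01799624, 0.91257863]), 'orientation': array([-2.18309511,  2.13816799, -0.11234426])}
side {'fx': 445.0980594073224, 'fy': 445.0980594073224, 'cx': 281.8311306207492, 'cy': 201.3548267756066, 'position': array([ 0.42619148, -0.64637072,  0.6686819 ]), 'orientation': array([-2.30154853,  0.21250411, -0.11301349])}
{'time': 0.1, 'q': array([-1.33277505e+00,  2.59278474e-01,  1.53595915e+00, -9.91905059e-06,
        1.34798004e+00, -2.02777051e-01]), 'joint_velocities': array([ 3.62881221e-05, -2.28208122e-04, -4.06348342e-03,  4.98731469e-04,
       -6.75641282e-04, -7.61976361e-04]), 'effort': array([ 3.69485948e-03, -4.38205147e+01, -2.84645069e+01,  7.23292725e-02,
        3.62153503e-02, -5.12450958e-05]), 'ee_pos': array([ 0.23458521, -0.49696625,  0.23690212]), 'tool_rot': array([-0.44303197,  1.97894319, -1.97565126]), 'wrist_force': array([ 0.44667638,  0.34308021, -0.07876347]), 'ft_torque': array([-0.01679132, -0.09353442, -0.06990319]), 'opening': 0.09294856252422902} 0.019
```

View pics/top0.png

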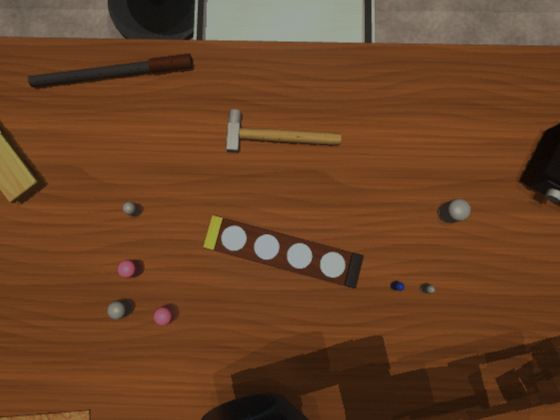

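View pics/side0.png

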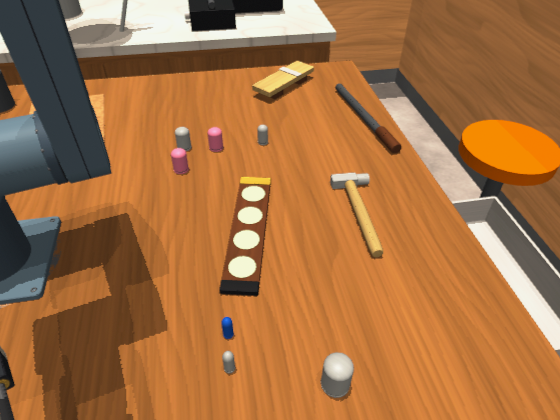

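```bash
cat > h.py <<'E'
import numpy as np, cv2
from scipy.spatial.transform import Rotation as R
from station import manip
def cast(p,uv,z):
    r=R.from_rotvec(p["orientation"]).as_matrix()@np.array([(uv[0]-p["cx"])/p["fx"],(uv[1]-p["cy"])/p["fy"],1])
    o=np.array(p["position"]); return (o+r*(z-o[2])/r[2])[:2]
def proj(p,X):
    c=R.from_rotvec(p["orientation"]).as_matrix().T@(np.array(X)-p["position"]); return p["cx"]+p["fx"]*c[0]/c[2],p["cy"]+p["fy"]*c[1]/c[2]
def blobs(im,lo=20,satmax=90,vmin=60):
    hsv=cv2.cvtColor(im,cv2.COLOR_BGR2HSV); m=((hsv[...,1]<satmax)&(hsv[...,2]>vmin)).astype(np.uint8)
    n,l,s,c=cv2.connectedComponentsWithStats(m); return [(c[i],s[i]) for i in range(1,n) if lo<s[i][4]<3000]
E
python3 - <<'E'
from h import *
for n in ("top","side"):
    im=cv2.imread(f"pics/{n}0.png"); p=manip.camera_params(n)
    for c,s in blobs(im): print(n,c.round(1),s,"z12",cast(p,c,.012).round(4),"z26",cast(p,c,.026).round(4))
    hsv=cv2.cvtColor(im,cv2.COLOR_BGR2HSV)
    for uv in ([(129,208),(116,310),(459,210),(430,289),(234,238),(213,232)] if n=="top" else [(263,133),(182,138),(338,375),(229,362),(253,193),(255,181)]): print(uv,hsv[uv[1],uv[0]])
im=cv2.imread("pics/top0.png")
a=[cv2.resize(im[y-40:y+40,x-40:x+40],None,fx=4,fy=4,interpolation=0) for x,y in((129,230),(130,300),(440,210),(415,290))]
im=cv2.vconcat([cv2.hconcat(a[:2]),cv2.hconcat(a[2:])])[:600]
cv2.imwrite("pics/c0.png",cv2.resize(im,(600,560)))
E
```

```text
top [195.1  20.4] [191   0   8  40 161] z12 [0.986  0.1987] z26 [0.9779 0.1959]
top [233.1 130.1] [226 109  15  42 488] z12 [0.7409 0.108 ] z26 [0.7366 0.1066]
top [554.  193.2] [547 189  13  11  99] z12 [ 0.619  -0.5636] z26 [ 0.6165 -0.5546]
top [459.2 209.4] [449 199  22  22 380] z12 [ 0.5809 -0.3662] z26 [ 0.5791 -0.3602]
top [128.6 207.5] [123 202  12  13 122] z12 [0.5708 0.3209] z26 [0.5691 0.3162]
top [233.5 237.6] [221 225  26  26 535] z12 [0.5126 0.1002] z26 [0.5118 0.0989]
top [266.2 246.5] [254 234  26  26 537] z12 [0.4958 0.0322] z26 [0.4953 0.0319]
top [299.2 255.4] [287 243  26  26 541] z12 [ 0.4789 -0.0359] z26 [ 0.4787 -0.0351]
top [332.2 264.3] [320 252  26  26 547] z12 [ 0.4622 -0.1038] z26 [ 0.4622 -0.1019]
top [125.6 268.8] [123 267   6   5  21] z12 [0.4442 0.3197] z26 [0.4444 0.315 ]
top [430.2 288.8] [427 285   8   8  51] z12 [ 0.417  -0.3031] z26 [ 0.4177 -0.2981]
top [115.6 309.8] [107 301  18  18 245] z12 [0.361  0.3354] z26 [0.3626 0.3304]
top [161.7 316.2] [159 314   6   5  22] z12 [0.3503 0.2408] z26 [0.3521 0.2374]
(129, 208) [ 22  32 143]
(116, 310) [ 40
[... 806 characters left out ...]
2 [ 0.0731 -0.0224] z26 [ 0.0806 -0.0357]
side [246.  239.1] [233 230  27  19 401] z12 [ 0.4797 -0.0369] z26 [ 0.4785 -0.0499]
side [241.7 266.4] [228 256  28  22 483] z12 [ 0.4627 -0.1049] z26 [ 0.4619 -0.1164]
side [  2.6 352.2] [  0 347   7  12  25] z12 [ 0.0693 -0.2105] z26 [ 0.077  -0.2198]
side [228.3 361.7] [222 351  13  22 218] z12 [ 0.4183 -0.2912] z26 [ 0.4185 -0.2988]
side [336.7 374.5] [ 321  353   33   45 1159] z12 [ 0.5799 -0.3425] z26 [ 0.5766 -0.349 ]
side [  2.1 391.5] [  0 383   8  16  74] z12 [ 0.0851 -0.2774] z26 [ 0.0924 -0.2852]
(263, 133) [20 23 99]
(182, 138) [23 21 97]
(338, 375) [ 23  21 219]
(229, 362) [ 24  25 102]
(253, 193) [ 33  35 247]
(255, 181) [ 23 192 245]
```

View pics/c0.png

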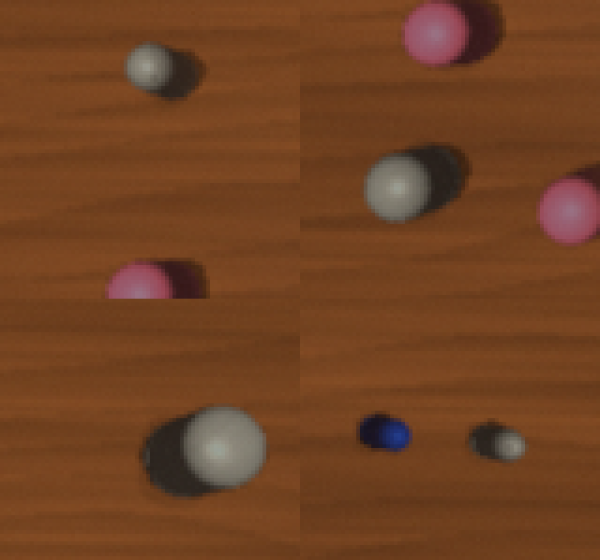

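```bash
python3 - <<'E'
from h import *
t=manip.camera_params("top");s=manip.camera_params("side")
for n,a,b,h in(("s",(430.2,288.8),(228.3,361.7),.046),("m",(128.6,207.5),(262.4,134.6),.052),("l",(115.6,309.8),(182.1,139.5),.058),("xl",(459.2,209.4),(336.7,374.5),.064)):
    A=cast(t,a,h-.010);B=cast(s,b,h/2); print(n,A.round(4),B.round(4),np.hypot(*A))
for n,a,h in(("blue",(399,286),.036),("pink1",(126,269),.048),("pink2",(163,316),.048)): print(n,cast(t,a,h).round(4))
print(R.from_rotvec(manip.sense()["tool_rot"]).as_matrix().round(3))
p=manip.camera_params("wrist");print(p, manip.sense()["ee_pos"])
E
```

```text
s [ 0.4182 -0.2945] [ 0.4185 -0.2972] 0.5114422248835718
m [0.5673 0.3107] [0.5676 0.3048] 0.6467944127699754
l [0.3652 0.3226] [0.3652 0.3128] 0.487248270149508
xl [ 0.5754 -0.3483] [ 0.5753 -0.3518] 0.6725722113851778
blue [ 0.4223 -0.2329]
pink1 [0.4445 0.3069]
pink2 [0.3553 0.2295]
[[-0.904 -0.     0.427]
 [-0.427  0.002 -0.904]
 [-0.    -1.    -0.002]]
{'fx': 332.3823392326333, 'fy': 332.3823392326333, 'cx': 280.9675732503924, 'cy': 210.7930748131258, 'position': array([ 0.30685806, -0.4642173 ,  0.38332858]), 'orientation': array([ 2.44330815, -1.54919973, -0.22350581])} [ 0.23458521 -0.49696625  0.23690212]
```

```bash
cat >> h.py <<'E'
def go(x,y,z,ang=None):
    s=manip.sense(); M=R.from_rotvec(s["tool_rot"]).as_matrix()
    d=M.T@(np.array([x,y,z])-s["ee_pos"])/.025
    a=np.degrees(np.arctan2(M[1,2],M[0,2]))
    print("at",s["ee_pos"].round(4),"ang",round(a,2),"tilt",M[:,1].round(4),"delta",d.round(3),"yaw",None if ang is None else round(-(ang-a)/8,3),"F",s["wrist_force"].round(1),"open",round(s["opening"],4),"t",round(s["time"],2))
E
python3 - <<'E'
from h import *
go(.4182,-.2945,.2,-13.9)
E
```

```text
at [ 0.2346 -0.497   0.2369] ang -64.74 tilt [-4.0e-04  1.6e-03 -1.0e+00] delta [-10.097   1.486  -4.188] yaw -6.355 F [ 0.4  0.3 -0.1] open 0.0929 t 0.1
```

Emit:
{"op": "arm_command", "data": {"plan": [{"delta_pos": [-1.1, 0.15, -0.45], "yaw": -0.7}, {"delta_pos": [-2.2, 0.3, -0.9], "yaw": -1.4}, {"delta_pos": [-3.5, 0.5, -1.4], "yaw": -2.2}, {"delta_pos": [-4.8, 0.7, -2.0], "yaw": -3.0}, {"delta_pos": [-6.1, 0.9, -2.5], "yaw": -3.8}, {"delta_pos": [-7.4, 1.1, -3.1], "yaw": -4.7}, {"delta_pos": [-8.5, 1.25, -3.5], "yaw": -5.3}, {"delta_pos": [-9.4, 1.4, -3.9], "yaw": -5.9}, {"delta_pos": [-10.1, 1.5, -4.2], "yaw": -6.35}, {"delta_pos": [-10.1, 1.5, -4.2], "yaw": -6.35}, {"delta_pos": [-10.1, 1.5, -4.2], "yaw": -6.35}], "claw": 65, "newtons": 30}}

```text
time: 1.2
ee_pos: [0.418, -0.2941, 0.1994]
tool_rot: [-1.084, 1.388, -1.384]
wrist_force: [-0.6, -0.3, -0.4]
opening: 0.0603
```

```bash
python3 - <<'E'
from h import *
go(.4182,-.2945,.12,-13.9)
p=manip.camera_params("wrist"); im=manip.read_camera("wrist"); cv2.imwrite("pics/w1.png",im)
print(proj(p,(.4182,-.2945,.036)),p)
for c,s in blobs(im): print(c.round(1),s,cast(p,c,.026).round(4))
E
```

```text
at [ 0.418  -0.2941  0.1994] ang -13.94 tilt [-0.0011  0.0017 -1.    ] delta [0.02  3.176 0.017] yaw -0.006 F [-0.6 -0.3 -0.4] open 0.0603 t 1.2
(np.float64(279.96483178563295), np.float64(198.63662695015336)) {'fx': 332.3823392326333, 'fy': 332.3823392326333, 'cx': 280.9675732503924, 'cy': 210.7930748131258, 'position': array([ 0.43811822, -0.21847495,  0.34590513]), 'orientation': array([ 2.83719336, -0.34746996, -0.04992174])}
[277.9   2.9] [260   0  37   8 221] [ 0.4573 -0.1305]
[277.9  30.2] [ 241   17   75   28 2058] [ 0.4522 -0.1508]
[269.3 135.7] [260 125  20  21  63] [ 0.4226 -0.2353]
[281.2 195.1] [273 183  18  25 348] [ 0.4196 -0.2937]
[450.6 212.3] [ 416  184   70   58 2801] [ 0.5804 -0.352 ]
[190.2 288. ] [ 162  249   60   72 2232] [ 0.2998 -0.3698]
[371.7 288. ] [ 341  249   60   73 2235] [ 0.4894 -0.4169]
[  0.9 315.7] [  0 308   4  13  30] [ 0.086  -0.3519]
[411.  349.5] [404 337  13  19 106] [ 0.5198 -0.5054]
[  5.2 398.7] [  0 360  17  60 535] [ 0.037  -0.4578]
[557.8 382.3] [555 371   5  21  60] [ 0.6819 -0.5932]
```

View pics/w1.png

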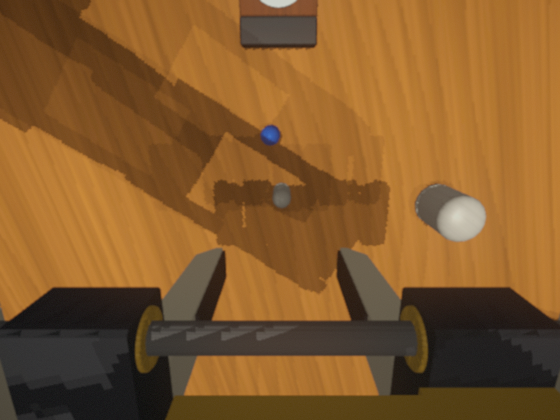

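Emit:
{"op": "arm_command", "data": {"plan": [{"delta_pos": [0, 1.2, 0.04], "yaw": 0}, {"delta_pos": [0, 2.6, 0.04], "yaw": 0}, {"delta_pos": [0, 4.0, 0.04], "yaw": 0}, {"delta_pos": [0, 5.2, 0.04], "yaw": 0}, {"delta_pos": [0, 6.1, 0.04], "yaw": 0}, {"delta_pos": [0, 6.7, 0.04], "yaw": 0}, {"delta_pos": [0, 7.0, 0.04], "yaw": 0}, {"delta_pos": [0, 7.0, 0.04], "yaw": 0}, {"delta_pos": [0, 7.0, 0.04], "yaw": 0}]}}

```text
time: 2.15
ee_pos: [0.4187, -0.2954, 0.0252]
tool_rot: [-1.083, 1.388, -1.387]
wrist_force: [0.2, -0.3, -0.0]
opening: 0.0605
```

Emit:
{"op": "arm_command", "data": {"plan": [{"delta_pos": [0, 0, 0]}, {"delta_pos": [0, 0, 0]}, {"delta_pos": [0, 0, 0]}, {"delta_pos": [0, 0, 0]}, {"delta_pos": [0, 0, 0]}, {"delta_pos": [0, 0, 0]}, {"delta_pos": [0, 0, 0]}, {"delta_pos": [0, 0, 0]}], "claw": 0, "newtons": 25}}

```text
invalid input
```

```bash
python3 - <<'E'
from h import *
go(.5128,.0997,.14)
p=manip.camera_params("wrist"); im=manip.read_camera("wrist"); cv2.imwrite("pics/w2.png",im)
E
```

```text
at [ 0.4187 -0.2954  0.0252] ang -14.06 tilt [-2.e-04  6.e-04 -1.e+00] delta [-16.247  -4.584  -0.19 ] yaw None F [ 0.2 -0.3 -0. ] open 0.0605 t 2.15
```

View pics/w2.png

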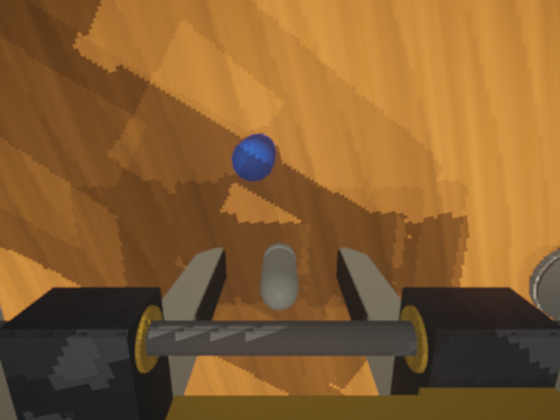

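Emit:
{"op": "arm_command", "data": {"plan": [{"delta_pos": [0, 0, 0], "yaw": 0}, {"delta_pos": [0, 0, 0], "yaw": 0}, {"delta_pos": [0, 0, 0], "yaw": 0}, {"delta_pos": [0, 0, 0], "yaw": 0}, {"delta_pos": [0, 0, 0], "yaw": 0}, {"delta_pos": [0, 0, 0], "yaw": 0}, {"delta_pos": [0, 0, 0], "yaw": 0}, {"delta_pos": [0, 0, 0], "yaw": 0}], "claw": 0, "newtons": 25}}

```text
time: 3.0
ee_pos: [0.4189, -0.2954, 0.0254]
tool_rot: [-1.083, 1.388, -1.387]
wrist_force: [-0.5, -0.3, 1.6]
opening: 0.017
```

```bash
python3 - <<'E'
from h import *
go(.5128,.0997,.14,-13.9)
p=manip.camera_params("wrist"); im=manip.read_camera("wrist"); cv2.imwrite("pics/w3.png",im)
print(proj(p,(.4187,-.2954,.046)),proj(p,(.4187,-.2954,.034)))
E
```

```text
at [ 0.4189 -0.2954  0.0254] ang -14.04 tilt [ 1.e-04  3.e-04 -1.e+00] delta [-16.243  -4.577  -0.19 ] yaw -0.018 F [-0.5 -0.3  1.6] open 0.017 t 3.0
(np.float64(277.5637893598227), np.float64(303.2686625067112)) (np.float64(277.77849099581385), np.float64(289.0849889862732))
```

View pics/w3.png

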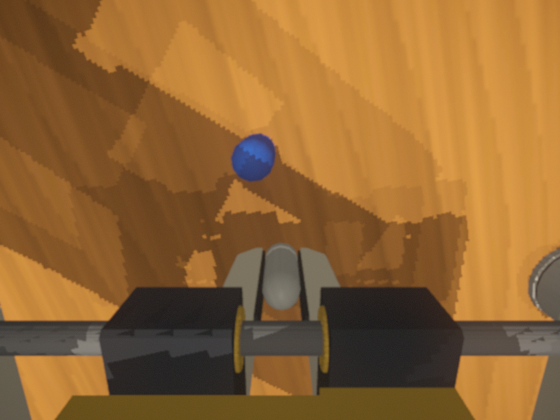

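Emit:
{"op": "arm_command", "data": {"plan": [{"delta_pos": [0, -1.0, 0], "yaw": 0}, {"delta_pos": [0, -2.3, 0], "yaw": 0}, {"delta_pos": [-0.6, -3.5, 0], "yaw": 0}, {"delta_pos": [-1.8, -4.3, -0.05], "yaw": 0}, {"delta_pos": [-3.3, -4.6, -0.1], "yaw": 0}, {"delta_pos": [-5.1, -4.6, -0.1], "yaw": 0}, {"delta_pos": [-7.0, -4.6, -0.1], "yaw": 0}, {"delta_pos": [-8.9, -4.6, -0.1], "yaw": 0}, {"delta_pos": [-10.8, -4.6, -0.1], "yaw": 0}, {"delta_pos": [-12.6, -4.6, -0.15], "yaw": 0}, {"delta_pos": [-14.2, -4.6, -0.2], "yaw": 0}, {"delta_pos": [-15.5, -4.6, -0.2], "yaw": 0}]}}

```text
time: 4.25
ee_pos: [0.5079, 0.0842, 0.1404]
tool_rot: [-1.084, 1.387, -1.386]
wrist_force: [-0.1, 0.1, -0.2]
opening: 0.0173
```

Emit:
{"op": "arm_command", "data": {"plan": [{"delta_pos": [-0.3, 0, 0], "yaw": 0}, {"delta_pos": [-0.4, 0, 0], "yaw": 0}, {"delta_pos": [-0.4, 0, 0], "yaw": 0}]}}

```text
time: 4.55
ee_pos: [0.51, 0.0933, 0.1402]
tool_rot: [-1.085, 1.387, -1.386]
wrist_force: [-0.1, -0.3, -0.8]
opening: 0.0172
```

```bash
python3 - <<'E'
from h import *
go(.5128,.0997,.037,-13.9)
im=manip.read_camera("wrist"); cv2.imwrite("pics/w4.png",im)
E
```

```text
at [0.51   0.0933 0.1402] ang -13.95 tilt [-7.e-04  0.e+00 -1.e+00] delta [-0.275  4.127  0.049] yaw -0.006 F [-0.1 -0.3 -0.8] open 0.0172 t 4.55
```

View pics/w4.png

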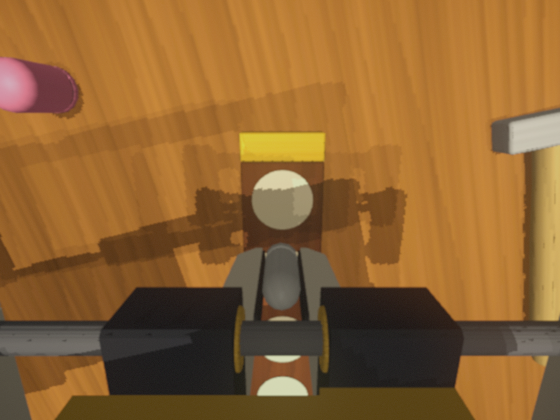

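```bash
python3 - <<'E'
from h import *
p=manip.camera_params("wrist"); im=cv2.imread("pics/w4.png"); 
for c,s in blobs(im,200): print(c.round(1),s,cast(p,c,.012).round(4))
E
```

```text
[ 8.5 83.2] [  0  64  21  38 617] [0.3313 0.241 ]
[527.1 132.4] [ 492  108   68   47 2384] [0.7192 0.1059]
[282. 199.] [ 253  170   60   59 2787] [0.5142 0.1001]
[281.  276.5] [ 262  243   39   67 2098] [0.4957 0.0294]
[246.5 278.7] [ 224  248   39   73 1489] [0.4644 0.0349]
[315.6 278.4] [ 300  248   40   73 1487] [0.526  0.0198]
[281.6 349.9] [ 240  326   83   69 2517] [ 0.4769 -0.0482]
[282.1 387.1] [257 376  51  20 790] [ 0.4664 -0.0922]
```

Emit:
{"op": "arm_command", "data": {"plan": [{"delta_pos": [-0.28, 0.8, 0.07], "yaw": 0}, {"delta_pos": [-0.28, 1.8, 0.07], "yaw": 0}, {"delta_pos": [-0.28, 2.7, 0.07], "yaw": 0}, {"delta_pos": [-0.28, 3.3, 0.07], "yaw": 0}, {"delta_pos": [-0.28, 3.7, 0.07], "yaw": 0}, {"delta_pos": [-0.28, 3.9, 0.07], "yaw": 0}, {"delta_pos": [-0.28, 4.05, 0.07], "yaw": 0}, {"delta_pos": [-0.28, 4.1, 0.07], "yaw": 0}, {"delta_pos": [-0.28, 4.1, 0.07], "yaw": 0}, {"delta_pos": [-0.28, 4.1, 0.07], "yaw": 0}]}}

```text
time: 5.6
ee_pos: [0.5138, 0.0993, 0.0383]
tool_rot: [-1.083, 1.386, -1.387]
wrist_force: [-0.6, -0.3, 0.3]
opening: 0.0171
```

```bash
python3 - <<'E'
from h import *
go(.5133,.0998,.0374,-13.9)
E
```

```text
at [0.5138 0.0993 0.0383] ang -13.99 tilt [ 5.e-04  0.e+00 -1.e+00] delta [-0.016  0.035 -0.026] yaw -0.011 F [-0.6 -0.3  0.3] open 0.0171 t 5.6
```

Emit:
{"op": "arm_command", "data": {"plan": [{"delta_pos": [0, 0.04, 0], "yaw": 0}, {"delta_pos": [0, 0.04, 0], "yaw": 0}, {"delta_pos": [0, 0.04, 0], "yaw": 0}]}}

```text
time: 5.9
ee_pos: [0.5139, 0.0993, 0.0375]
tool_rot: [-1.083, 1.386, -1.387]
wrist_force: [0.5, -0.6, 0.4]
opening: 0.0178
```

Emit:
{"op": "arm_command", "data": {"plan": [{"delta_pos": [0, 0, 0], "yaw": 0}, {"delta_pos": [0, 0, 0], "yaw": 0}, {"delta_pos": [0, 0, 0], "yaw": 0}, {"delta_pos": [0, 0, 0], "yaw": 0}, {"delta_pos": [0, 0, 0], "yaw": 0}, {"delta_pos": [0, -1, 0], "yaw": 0}, {"delta_pos": [0, -2.3, 0], "yaw": 0}, {"delta_pos": [0, -3.8, 0], "yaw": 0}, {"delta_pos": [0, -5, 0], "yaw": 0}, {"delta_pos": [0, -5, 0], "yaw": 0}], "claw": 70}}

```text
time: 6.9
ee_pos: [0.5167, 0.0993, 0.167]
tool_rot: [-1.076, 1.38, -1.39]
wrist_force: [0.5, -0.8, 0.0]
opening: 0.0649
```

```bash
python3 - <<'E'
from h import *
go(.5673,.311,.16,-13.9)
im=manip.read_camera("wrist"); cv2.imwrite("pics/w5.png",im)
E
```

```text
at [0.5167 0.0993 0.167 ] ang -13.97 tilt [ 9.6e-03 -2.0e-04 -1.0e+00] delta [-8.704  0.297 -0.082] yaw -0.009 F [ 0.5 -0.8  0. ] open 0.0649 t 6.9
```

View pics/w5.png

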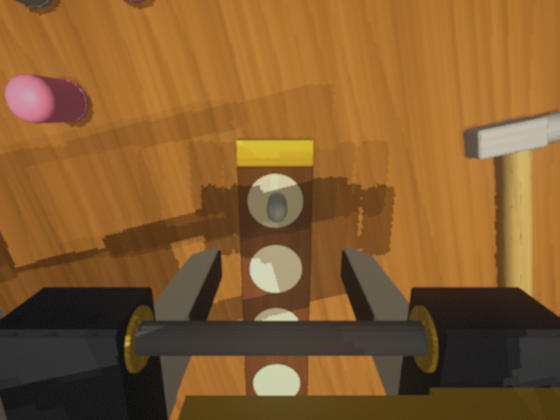

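Emit:
{"op": "arm_command", "data": {"plan": [{"delta_pos": [-1.0, 0.1, 0], "yaw": 0}, {"delta_pos": [-2.5, 0.1, 0], "yaw": 0}, {"delta_pos": [-4.2, 0.2, -0.05], "yaw": 0}, {"delta_pos": [-5.9, 0.3, -0.1], "yaw": 0}, {"delta_pos": [-7.3, 0.3, -0.1], "yaw": 0}, {"delta_pos": [-8.3, 0.3, -0.1], "yaw": 0}, {"delta_pos": [-8.7, 0.3, -0.1], "yaw": 0}, {"delta_pos": [-8.7, 0.3, -0.1], "yaw": 0}, {"delta_pos": [-8.7, 0.3, -0.1], "yaw": 0}]}}

```text
time: 7.85
ee_pos: [0.5648, 0.3099, 0.1563]
tool_rot: [-1.081, 1.383, -1.389]
wrist_force: [0.1, -0.5, 0.3]
opening: 0.065
```

```bash
python3 - <<'E'
from h import *
p=manip.camera_params("wrist"); im=manip.read_camera("wrist"); cv2.imwrite("pics/w6.png",im)
print(proj(p,(.5673,.3107,.042)))
for c,s in blobs(im,100): print(c.round(1),s,cast(p,c,.026).round(4))
go(.5673,.311,.026,-13.9)
E
```

```text
(np.float64(281.3453456740079), np.float64(211.03213722027584))
[283.1 205.5] [ 268  185   31   41 1023] [0.569  0.3106]
[ 58.2 247.3] [  22  219   74   57 2736] [0.3648 0.3219]
[141.1 252.7] [129 242  24  24 370] [0.4345 0.2989]
[184.2 287.9] [ 153  248   65   73 2322] [0.4606 0.2558]
[377.6 288.1] [ 345  249   65   72 2291] [0.6353 0.2114]
[169. 333.] [139 326  63  18 864] [0.4305 0.2128]
[172.3 376.3] [160 355  31  63 978] [0.4166 0.1633]
[280.4 386.4] [257 375  48  21 801] [0.5199 0.124 ]
at [0.565  0.3096 0.1567] ang -14.03 tilt [ 0.0045 -0.0011 -1.    ] delta [-0.077  5.23   0.052] yaw -0.016 F [0.9 0.  0.6] open 0.0652 t 7.9
```

View pics/w6.png

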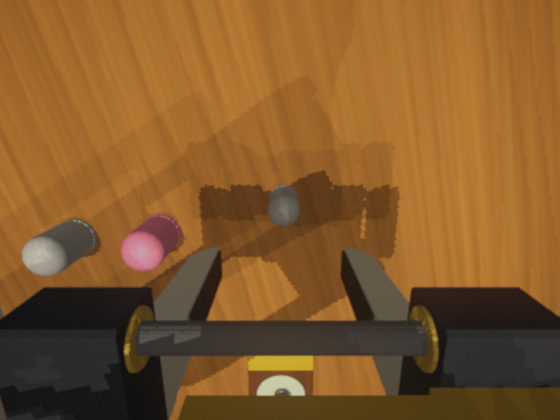

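Emit:
{"op": "arm_command", "data": {"plan": [{"delta_pos": [-0.07, 1.0, 0.09], "yaw": 0}, {"delta_pos": [-0.07, 2.2, 0.09], "yaw": 0}, {"delta_pos": [-0.07, 3.4, 0.09], "yaw": 0}, {"delta_pos": [-0.07, 4.3, 0.09], "yaw": 0}, {"delta_pos": [-0.07, 4.9, 0.09], "yaw": 0}, {"delta_pos": [-0.07, 5.2, 0.09], "yaw": 0}, {"delta_pos": [-0.07, 5.2, 0.09], "yaw": 0}, {"delta_pos": [-0.07, 5.2, 0.09], "yaw": 0}, {"delta_pos": [-0.07, 5.2, 0.09], "yaw": 0}]}}

```text
time: 8.8
ee_pos: [0.5691, 0.3109, 0.0282]
tool_rot: [-1.078, 1.382, -1.39]
wrist_force: [0.2, -0.4, -0.3]
opening: 0.0653
```

Emit:
{"op": "arm_command", "data": {"plan": [{"delta_pos": [0, 0, 0], "yaw": 0}, {"delta_pos": [0, 0, 0], "yaw": 0}, {"delta_pos": [0, 0, 0], "yaw": 0}, {"delta_pos": [0, 0, 0], "yaw": 0}, {"delta_pos": [0, 0, 0], "yaw": 0}, {"delta_pos": [0, 0, 0], "yaw": 0}, {"delta_pos": [0, 0, 0], "yaw": 0}, {"delta_pos": [0, 0, 0], "yaw": 0}], "claw": 0, "newtons": 35}}

```text
time: 9.6
ee_pos: [0.5688, 0.3109, 0.0282]
tool_rot: [-1.078, 1.382, -1.39]
wrist_force: [-1.6, -0.0, 1.9]
opening: 0.0268
```

```bash
python3 - <<'E'
from h import *
go(.4965,.0318,.155,-13.9)
im=manip.read_camera("wrist"); cv2.imwrite("pics/w7.png",im)
E
```

```text
at [0.5688 0.3109 0.0282] ang -14.03 tilt [ 6.3e-03 -4.0e-04 -1.0e+00] delta [11.527 -5.087 -0.07 ] yaw -0.016 F [-1.6 -0.   1.9] open 0.0268 t 9.6
```

View pics/w7.png

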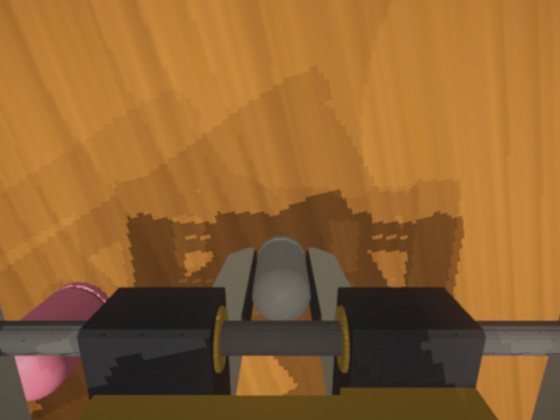

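Emit:
{"op": "arm_command", "data": {"plan": [{"delta_pos": [0, -0.8, 0], "yaw": 0}, {"delta_pos": [0, -2.0, 0], "yaw": 0}, {"delta_pos": [0, -3.4, 0], "yaw": 0}, {"delta_pos": [0.6, -4.6, 0], "yaw": 0}, {"delta_pos": [1.8, -5.1, 0], "yaw": 0}, {"delta_pos": [3.4, -5.1, 0], "yaw": 0}, {"delta_pos": [5.2, -5.1, -0.05], "yaw": 0}, {"delta_pos": [7.1, -5.1, -0.05], "yaw": 0}, {"delta_pos": [8.8, -5.1, -0.05], "yaw": 0}, {"delta_pos": [10.2, -5.1, -0.05], "yaw": 0}, {"delta_pos": [11.1, -5.1, -0.05], "yaw": 0}, {"delta_pos": [11.5, -5.1, -0.05], "yaw": 0}]}}

```text
time: 10.85
ee_pos: [0.4966, 0.0303, 0.1551]
tool_rot: [-1.078, 1.384, -1.392]
wrist_force: [-0.3, 0.8, -2.2]
opening: 0.0266
```

Emit:
{"op": "arm_command", "data": {"plan": [{"delta_pos": [0, 0, 0], "yaw": 0}, {"delta_pos": [0, 0, 0], "yaw": 0}]}}

```text
time: 11.05
ee_pos: [0.4967, 0.0307, 0.155]
tool_rot: [-1.077, 1.385, -1.392]
wrist_force: [0.0, -0.9, -2.1]
opening: 0.0266
```

```bash
python3 - <<'E'
from h import *
go(.4965,.0318,.0405,-13.9)
p=manip.camera_params("wrist"); im=manip.read_camera("wrist"); cv2.imwrite("pics/w8.png",im)
for c,s in blobs(im,200): print(c.round(1),s,cast(p,c,.012).round(4))
E
```

```text
at [0.4967 0.0307 0.155 ] ang -14.19 tilt [ 5.9e-03 -5.0e-04 -1.0e+00] delta [-0.035  4.578 -0.045] yaw -0.036 F [ 0.  -0.9 -2.1] open 0.0266 t 11.05
[525.4  47. ] [ 490   22   70   49 2458] [0.7194 0.1074]
[278.7 201.7] [ 251  174   57   56 2488] [0.4975 0.0326]
[235.6 281.5] [ 213  248   42   73 1664] [ 0.4373 -0.0345]
[326.5 281.3] [ 308  248   42   73 1679] [ 0.5226 -0.0562]
[ 38.1 340.4] [   0  325   80   30 2051] [ 0.224  -0.0484]
[ 11.1 391.4] [   0  355   31   65 1427] [ 0.1676 -0.1002]
```

View pics/w8.png

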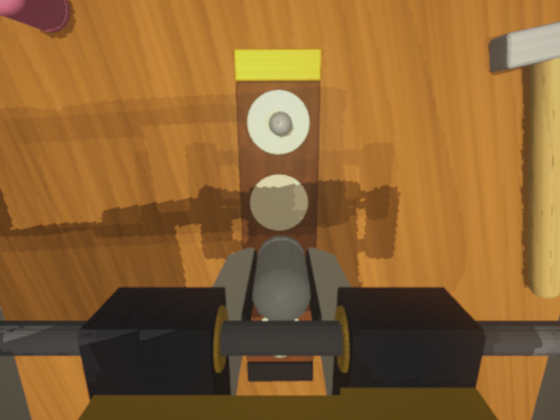

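Emit:
{"op": "arm_command", "data": {"plan": [{"delta_pos": [-0.05, 0.8, -0.03], "yaw": 0}, {"delta_pos": [-0.05, 1.8, -0.03], "yaw": 0}, {"delta_pos": [-0.05, 2.9, -0.03], "yaw": 0}, {"delta_pos": [-0.05, 3.7, -0.03], "yaw": 0}, {"delta_pos": [-0.05, 4.2, -0.03], "yaw": 0}, {"delta_pos": [-0.05, 4.4, -0.03], "yaw": 0}, {"delta_pos": [-0.05, 4.55, -0.03], "yaw": 0}, {"delta_pos": [-0.05, 4.58, -0.03], "yaw": 0}, {"delta_pos": [-0.05, 4.58, -0.03], "yaw": 0}, {"delta_pos": [-0.05, 4.58, -0.03], "yaw": 0}]}}

```text
time: 12.1
ee_pos: [0.4976, 0.0325, 0.0411]
tool_rot: [-1.077, 1.383, -1.392]
wrist_force: [0.2, -0.9, -2.3]
opening: 0.0266
```

```bash
python3 - <<'E'
from h import *
go(.4967,.0321,.0402,-13.9)
E
```

```text
at [0.4976 0.0325 0.0411] ang -14.13 tilt [ 7.3e-03 -6.0e-04 -1.0e+00] delta [ 0.025  0.037 -0.03 ] yaw -0.029 F [ 0.2 -0.9 -2.3] open 0.0266 t 12.1
```

Still carrying the weight (-2.3 N); lower ~1 mm and release.

Emit:
{"op": "arm_command", "data": {"plan": [{"delta_pos": [0.02, 0.05, -0.03], "yaw": 0}, {"delta_pos": [0.02, 0.05, -0.03], "yaw": 0}, {"delta_pos": [0.02, 0.05, -0.03], "yaw": 0}]}}

```text
time: 12.4
ee_pos: [0.4968, 0.0321, 0.0401]
tool_rot: [-1.076, 1.383, -1.392]
wrist_force: [-0.5, 0.4, -1.8]
opening: 0.0264
```

Emit:
{"op": "arm_command", "data": {"plan": [{"delta_pos": [0, 0, 0], "yaw": 0}, {"delta_pos": [0, 0, 0], "yaw": 0}, {"delta_pos": [0, 0, 0], "yaw": 0}, {"delta_pos": [0, 0, 0], "yaw": 0}, {"delta_pos": [0, 0, 0], "yaw": 0}, {"delta_pos": [0, -1, 0], "yaw": 0}, {"delta_pos": [0, -2.3, 0], "yaw": 0}, {"delta_pos": [0, -3.8, 0], "yaw": 0}, {"delta_pos": [0, -5, 0], "yaw": 0}, {"delta_pos": [0, -5, 0], "yaw": 0}], "claw": 75}}

```text
time: 13.4
ee_pos: [0.4987, 0.0318, 0.1695]
tool_rot: [-1.07, 1.376, -1.396]
wrist_force: [0.8, 0.3, -0.3]
opening: 0.0696
```

```bash
python3 - <<'E'
from h import *
go(.365,.322,.165,-13.9)
im=manip.read_camera("wrist"); cv2.imwrite("pics/w9.png",im)
E
```

```text
at [0.4987 0.0318 0.1695] ang -14.13 tilt [ 0.0164 -0.002  -0.9999] delta [-9.949  0.069 -8.022] yaw -0.029 F [ 0.8  0.3 -0.3] open 0.0696 t 13.4
```

View pics/w9.png

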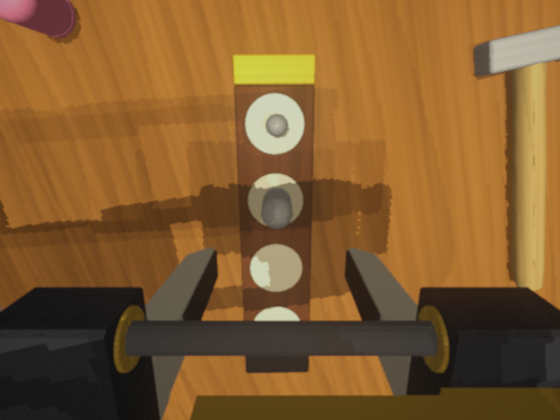

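Emit:
{"op": "arm_command", "data": {"plan": [{"delta_pos": [-0.8, 0, -0.6], "yaw": 0}, {"delta_pos": [-2.0, 0, -1.6], "yaw": 0}, {"delta_pos": [-3.3, 0, -2.7], "yaw": 0}, {"delta_pos": [-4.7, 0, -3.8], "yaw": 0}, {"delta_pos": [-6.1, 0, -4.9], "yaw": 0}, {"delta_pos": [-7.4, 0, -6.0], "yaw": 0}, {"delta_pos": [-8.6, 0.05, -6.9], "yaw": 0}, {"delta_pos": [-9.5, 0.05, -7.6], "yaw": 0}, {"delta_pos": [-9.95, 0.07, -8.0], "yaw": 0}, {"delta_pos": [-9.95, 0.07, -8.0], "yaw": 0}, {"delta_pos": [-9.95, 0.07, -8.0], "yaw": 0}, {"delta_pos": [-9.95, 0.07, -8.0], "yaw": 0}], "claw": 65}}

```text
time: 14.65
ee_pos: [0.3643, 0.3211, 0.1627]
tool_rot: [-1.074, 1.38, -1.395]
wrist_force: [0.8, -0.5, 0.1]
opening: 0.0608
```

```bash
python3 - <<'E'
from h import *
p=manip.camera_params("wrist"); im=manip.read_camera("wrist"); cv2.imwrite("pics/w10.png",im)
print(proj(p,(.365,.322,.048)))
for c,s in blobs(im,100): print(c.round(1),s,cast(p,c,.029).round(4))
go(.365,.322,.029,-13.9)
E
```

```text
(np.float64(278.1157512631857), np.float64(211.503247458436))
[280.  205.1] [ 259  179   43   52 1737] [0.3668 0.3218]
[190.3 287.7] [ 162  249   60   72 2238] [0.2654 0.2648]
[371.5 287.7] [ 341  248   60   73 2245] [0.4307 0.2217]
[289.3 313.4] [281 304  20  19 211] [0.3487 0.2144]
[172.2 331.6] [146 326  53  17 514] [0.233  0.2237]
[180.1 371.7] [168 355  29  41 766] [0.2248 0.1764]
[  5.2 399.3] [  0 362  17  58 513] [0.0385 0.1899]
at [0.3645 0.3211 0.1629] ang -14.21 tilt [ 0.012  -0.0021 -0.9999] delta [-0.035  5.355 -0.055] yaw -0.039 F [-0.3  0.8 -0.4] open 0.0605 t 14.7
```

View pics/w10.png

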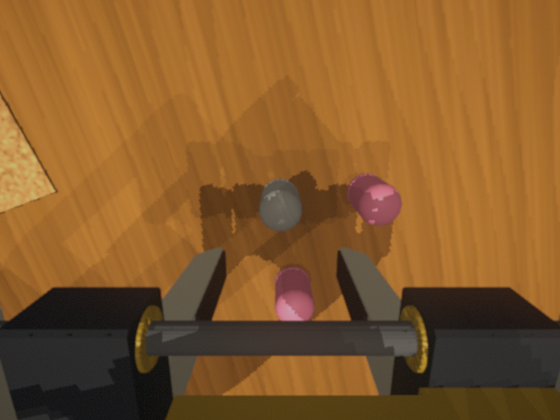

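Emit:
{"op": "arm_command", "data": {"plan": [{"delta_pos": [-0.04, 0.8, -0.02], "yaw": 0}, {"delta_pos": [-0.04, 1.9, -0.02], "yaw": 0}, {"delta_pos": [-0.04, 3.1, -0.02], "yaw": 0}, {"delta_pos": [-0.04, 4.1, -0.02], "yaw": 0}, {"delta_pos": [-0.04, 4.8, -0.02], "yaw": 0}, {"delta_pos": [-0.04, 5.2, -0.02], "yaw": 0}, {"delta_pos": [-0.04, 5.3, -0.02], "yaw": 0}, {"delta_pos": [-0.04, 5.3, -0.02], "yaw": 0}, {"delta_pos": [-0.04, 5.3, -0.02], "yaw": 0}, {"delta_pos": [-0.04, 5.3, -0.02], "yaw": 0}]}}

```text
time: 15.7
ee_pos: [0.3665, 0.3222, 0.0313]
tool_rot: [-1.071, 1.379, -1.396]
wrist_force: [-1.1, -0.2, 0.3]
opening: 0.0603
```

Emit:
{"op": "arm_command", "data": {"plan": [{"delta_pos": [0, 0, 0], "yaw": 0}, {"delta_pos": [0, 0, 0], "yaw": 0}, {"delta_pos": [0, 0, 0], "yaw": 0}, {"delta_pos": [0, 0, 0], "yaw": 0}, {"delta_pos": [0, 0, 0], "yaw": 0}, {"delta_pos": [0, 0, 0], "yaw": 0}, {"delta_pos": [0, 0, 0], "yaw": 0}, {"delta_pos": [0, 0, 0], "yaw": 0}], "claw": 0, "newtons": 45}}

```text
time: 16.5
ee_pos: [0.3662, 0.3223, 0.0315]
tool_rot: [-1.071, 1.379, -1.395]
wrist_force: [-2.4, 0.8, 5.3]
opening: 0.0355
```

```bash
python3 - <<'E'
from h import *
go(.4799,-.0362,.16,-13.9)
im=manip.read_camera("wrist"); cv2.imwrite("pics/w11.png",im)
E
```

```text
at [0.3662 0.3223 0.0315] ang -14.21 tilt [ 0.0133 -0.0011 -0.9999] delta [12.775 -5.063  7.996] yaw -0.039 F [-2.4  0.8  5.3] open 0.0355 t 16.5
```

View pics/w11.png

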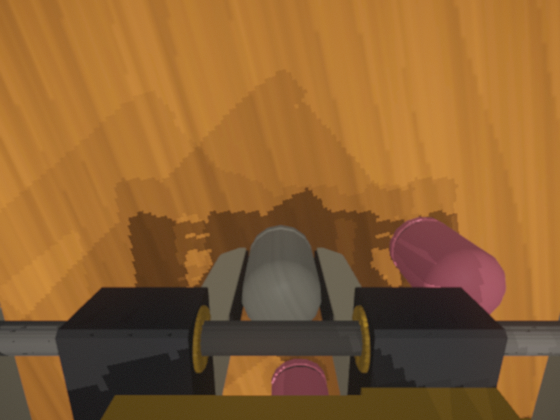

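Emit:
{"op": "arm_command", "data": {"plan": [{"delta_pos": [0, -0.6, 0], "yaw": 0}, {"delta_pos": [0, -1.6, 0], "yaw": 0}, {"delta_pos": [0, -2.8, 0], "yaw": 0}, {"delta_pos": [0, -4.0, 0], "yaw": 0}, {"delta_pos": [0, -4.8, 0], "yaw": 0}, {"delta_pos": [0, -5.1, 0], "yaw": 0}, {"delta_pos": [0, -5.1, 0], "yaw": 0}, {"delta_pos": [0, -5.1, 0], "yaw": 0}]}}

```text
time: 17.35
ee_pos: [0.3638, 0.322, 0.1576]
tool_rot: [-1.074, 1.38, -1.396]
wrist_force: [0.2, 0.1, -4.8]
opening: 0.0355
```

Emit:
{"op": "arm_command", "data": {"plan": [{"delta_pos": [0.8, 0, 0.5], "yaw": 0}, {"delta_pos": [2.1, 0, 1.3], "yaw": 0}, {"delta_pos": [3.6, 0, 2.3], "yaw": 0}, {"delta_pos": [5.2, 0, 3.3], "yaw": 0}, {"delta_pos": [6.8, 0, 4.3], "yaw": 0}, {"delta_pos": [8.4, 0, 5.3], "yaw": 0}, {"delta_pos": [9.9, 0, 6.2], "yaw": 0}, {"delta_pos": [11.2, 0, 7.0], "yaw": 0}, {"delta_pos": [12.2, 0, 7.6], "yaw": 0}, {"delta_pos": [12.7, 0, 7.9], "yaw": 0}, {"delta_pos": [12.8, 0, 8.0], "yaw": 0}, {"delta_pos": [12.8, 0, 8.0], "yaw": 0}]}}

```text
time: 18.55
ee_pos: [0.4785, -0.0368, 0.1588]
tool_rot: [-1.074, 1.383, -1.394]
wrist_force: [-0.1, 1.2, -3.8]
opening: 0.0353
```

Emit:
{"op": "arm_command", "data": {"plan": [{"delta_pos": [0, 0, 0], "yaw": 0}, {"delta_pos": [0, 0, 0], "yaw": 0}]}}

```text
time: 18.75
ee_pos: [0.4778, -0.0354, 0.1584]
tool_rot: [-1.076, 1.383, -1.392]
wrist_force: [-0.1, -0.3, -4.3]
opening: 0.0352
```

```bash
python3 - <<'E'
from h import *
go(.4799,-.0362,.044,-13.9)
p=manip.camera_params("wrist"); im=manip.read_camera("wrist"); cv2.imwrite("pics/w12.png",im)
for c,s in blobs(im,200): print(c.round(1),s,cast(p,c,.012).round(4))
E
```

```text
at [ 0.4778 -0.0354  0.1584] ang -14.16 tilt [ 8.2e-03 -6.0e-04 -1.0e+00] delta [0.018 4.578 0.052] yaw -0.033 F [-0.1 -0.3 -4.3] open 0.0352 t 18.75
[223.9 283.6] [ 202  248   44   74 1861] [ 0.4062 -0.1016]
[338.  283.8] [ 316  248   44   74 1873] [ 0.5146 -0.1298]
[539.2 360.6] [ 500  321   60   99 2976] [ 0.7048 -0.2732]
[ 19.4 368.2] [   0  330   59   90 2707] [ 0.1683 -0.1429]
```

View pics/w12.png

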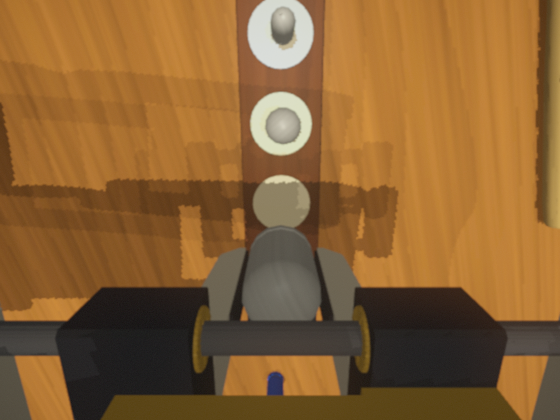

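Emit:
{"op": "arm_command", "data": {"plan": [{"delta_pos": [0.02, 0.7, 0.05], "yaw": 0}, {"delta_pos": [0.02, 1.7, 0.05], "yaw": 0}, {"delta_pos": [0.02, 2.8, 0.05], "yaw": 0}, {"delta_pos": [0.02, 3.6, 0.05], "yaw": 0}, {"delta_pos": [0.02, 4.1, 0.05], "yaw": 0}, {"delta_pos": [0.02, 4.4, 0.05], "yaw": 0}, {"delta_pos": [0.02, 4.55, 0.05], "yaw": 0}, {"delta_pos": [0.02, 4.57, 0.05], "yaw": 0}, {"delta_pos": [0.02, 4.57, 0.05], "yaw": 0}, {"delta_pos": [0.02, 4.57, 0.05], "yaw": 0}]}}

```text
time: 19.8
ee_pos: [0.4806, -0.0366, 0.0451]
tool_rot: [-1.075, 1.381, -1.393]
wrist_force: [0.6, 0.3, -4.6]
opening: 0.0354
```

```bash
python3 - <<'E'
from h import *
go(.4799,-.036,.0433,-13.9)
E
```

```text
at [ 0.4806 -0.0366  0.0451] ang -14.15 tilt [ 0.0101 -0.0013 -0.9999] delta [-0.015  0.071 -0.034] yaw -0.031 F [ 0.6  0.3 -4.6] open 0.0354 t 19.8
```

Emit:
{"op": "arm_command", "data": {"plan": [{"delta_pos": [-0.01, 0.04, -0.03], "yaw": 0}, {"delta_pos": [-0.01, 0.08, -0.03], "yaw": 0}, {"delta_pos": [-0.01, 0.08, -0.03], "yaw": 0}, {"delta_pos": [-0.01, 0.08, -0.03], "yaw": 0}]}}

```text
time: 20.2
ee_pos: [0.4802, -0.0362, 0.0435]
tool_rot: [-1.074, 1.38, -1.394]
wrist_force: [-0.7, 0.0, 2.5]
opening: 0.0357
```

Emit:
{"op": "arm_command", "data": {"plan": [{"delta_pos": [0, 0, 0], "yaw": 0}, {"delta_pos": [0, 0, 0], "yaw": 0}, {"delta_pos": [0, 0, 0], "yaw": 0}, {"delta_pos": [0, 0, 0], "yaw": 0}, {"delta_pos": [0, 0, 0], "yaw": 0}, {"delta_pos": [0, -1, 0], "yaw": 0}, {"delta_pos": [0, -2.3, 0], "yaw": 0}, {"delta_pos": [0, -3.8, 0], "yaw": 0}, {"delta_pos": [0, -5, 0], "yaw": 0}, {"delta_pos": [0, -5, 0], "yaw": 0}, {"delta_pos": [0, -5, 0], "yaw": 0}, {"delta_pos": [0, -5, 0], "yaw": 0}], "claw": 85}}

```text
time: 21.4
ee_pos: [0.478, -0.0358, 0.1672]
tool_rot: [-1.075, 1.382, -1.393]
wrist_force: [-0.5, -0.2, -0.4]
opening: 0.0789
```

```bash
python3 - <<'E'
from h import *
go(.577,-.35,.18,-13.9)
im=manip.read_camera("wrist"); cv2.imwrite("pics/w13.png",im)
E
```

```text
at [ 0.478  -0.0358  0.1672] ang -14.15 tilt [ 8.6e-03 -7.0e-04 -1.0e+00] delta [11.219 -0.468  6.918] yaw -0.032 F [-0.5 -0.2 -0.4] open 0.0789 t 21.4
```

View pics/w13.png

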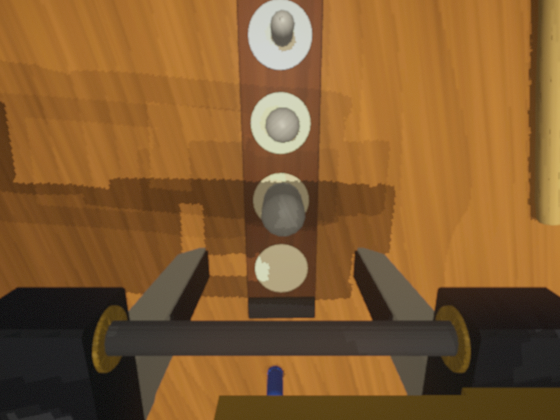

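Emit:
{"op": "arm_command", "data": {"plan": [{"delta_pos": [0.8, 0, 0.5], "yaw": 0}, {"delta_pos": [2.1, -0.1, 1.3], "yaw": 0}, {"delta_pos": [3.6, -0.2, 2.2], "yaw": 0}, {"delta_pos": [5.2, -0.3, 3.2], "yaw": 0}, {"delta_pos": [6.8, -0.4, 4.2], "yaw": 0}, {"delta_pos": [8.3, -0.5, 5.1], "yaw": 0}, {"delta_pos": [9.6, -0.5, 5.9], "yaw": 0}, {"delta_pos": [10.6, -0.5, 6.5], "yaw": 0}, {"delta_pos": [11.1, -0.5, 6.85], "yaw": 0}, {"delta_pos": [11.2, -0.5, 6.9], "yaw": 0}, {"delta_pos": [11.2, -0.5, 6.9], "yaw": 0}, {"delta_pos": [11.2, -0.5, 6.9], "yaw": 0}]}}

```text
time: 22.65
ee_pos: [0.5761, -0.3481, 0.1797]
tool_rot: [-1.076, 1.384, -1.39]
wrist_force: [-0.2, -0.3, 0.7]
opening: 0.0787
```

```bash
python3 - <<'E'
from h import *
p=manip.camera_params("wrist"); im=manip.read_camera("wrist"); cv2.imwrite("pics/w14.png",im)
print(proj(p,(.5754,-.3483,.054)))
for c,s in blobs(im,100): print(c.round(1),s,cast(p,c,.032).round(4))
go(.5754,-.349,.033,-13.9)
E
```

```text
(np.float64(277.58451200895377), np.float64(209.6819965959941))
[279.6 204.5] [ 255  174   51   60 2387] [ 0.5768 -0.3501]
[166.5 289.2] [ 129  249   76   72 2363] [ 0.4473 -0.4066]
[395.5 289.2] [ 358  248   76   73 2367] [ 0.667  -0.4629]
[150.  376.5] [ 135  355   37   65 1196] [ 0.3948 -0.5015]
[410.6 371.5] [ 390  354   38   41 1057] [ 0.6679 -0.5655]
[357.3 375.7] [345 359  26  34 739] [ 0.6111 -0.5564]
[378.5 381.2] [372 368  14  27 101] [ 0.6322 -0.5695]
at [ 0.5763 -0.3481  0.1801] ang -14.1 tilt [ 7.1e-03  4.0e-04 -1.0e+00] delta [ 0.058  5.883 -0.065] yaw -0.026 F [-0.4 -0.   0.2] open 0.0787 t 22.7
```

View pics/w14.png

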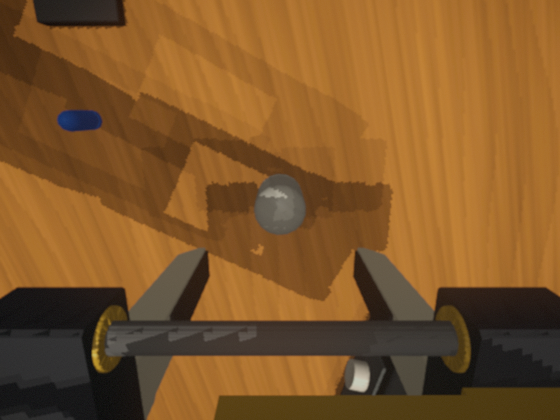

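Emit:
{"op": "arm_command", "data": {"plan": [{"delta_pos": [0.06, 0.8, -0.02], "yaw": 0}, {"delta_pos": [0.06, 2.0, -0.02], "yaw": 0}, {"delta_pos": [0.06, 3.4, -0.02], "yaw": 0}, {"delta_pos": [0.06, 4.6, -0.02], "yaw": 0}, {"delta_pos": [0.06, 5.3, -0.02], "yaw": 0}, {"delta_pos": [0.06, 5.7, -0.02], "yaw": 0}, {"delta_pos": [0.06, 5.84, -0.02], "yaw": 0}, {"delta_pos": [0.06, 5.84, -0.02], "yaw": 0}, {"delta_pos": [0.06, 5.84, -0.02], "yaw": 0}, {"delta_pos": [0.06, 5.84, -0.02], "yaw": 0}]}}

```text
time: 23.7
ee_pos: [0.5772, -0.3498, 0.0355]
tool_rot: [-1.076, 1.381, -1.392]
wrist_force: [-0.5, -0.1, -0.1]
opening: 0.0788
```

Emit:
{"op": "arm_command", "data": {"plan": [{"delta_pos": [0, 0, 0], "yaw": 0}, {"delta_pos": [0, 0, 0], "yaw": 0}, {"delta_pos": [0, 0, 0], "yaw": 0}, {"delta_pos": [0, 0, 0], "yaw": 0}, {"delta_pos": [0, 0, 0], "yaw": 0}, {"delta_pos": [0, 0, 0], "yaw": 0}, {"delta_pos": [0, 0, 0], "yaw": 0}, {"delta_pos": [0, 0, 0], "yaw": 0}], "claw": 0, "newtons": 55}}

```text
time: 24.5
ee_pos: [0.5765, -0.3496, 0.0354]
tool_rot: [-1.077, 1.382, -1.391]
wrist_force: [-3.9, 1.1, 3.9]
opening: 0.0438
```

```bash
python3 - <<'E'
from h import *
go(.463,-.1042,.16,-13.9)
im=manip.read_camera("wrist"); cv2.imwrite("pics/w15.png",im)
E
```

```text
at [ 0.5765 -0.3496  0.0354] ang -14.09 tilt [ 7.5e-03 -4.0e-04 -1.0e+00] delta [-8.421 -5.021 -6.756] yaw -0.024 F [-3.9  1.1  3.9] open 0.0438 t 24.5
```

View pics/w15.png

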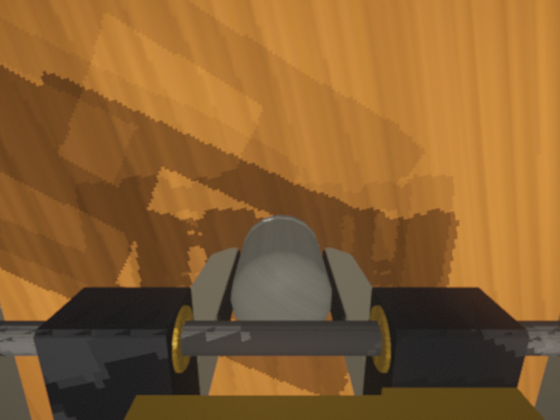

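Emit:
{"op": "arm_command", "data": {"plan": [{"delta_pos": [0, -0.4, 0], "yaw": 0}, {"delta_pos": [0, -1.2, 0], "yaw": 0}, {"delta_pos": [0, -2.2, 0], "yaw": 0}, {"delta_pos": [0, -3.3, 0], "yaw": 0}, {"delta_pos": [0, -4.3, 0], "yaw": 0}, {"delta_pos": [0, -4.9, 0], "yaw": 0}, {"delta_pos": [0, -5.1, 0], "yaw": 0}, {"delta_pos": [0, -5.1, 0], "yaw": 0}, {"delta_pos": [0, -5.1, 0], "yaw": 0}]}}

```text
time: 25.45
ee_pos: [0.5751, -0.349, 0.1614]
tool_rot: [-1.077, 1.384, -1.389]
wrist_force: [0.5, 0.6, -5.3]
opening: 0.0445
```

Emit:
{"op": "arm_command", "data": {"plan": [{"delta_pos": [-0.4, 0, -0.3], "yaw": 0}, {"delta_pos": [-1.2, 0, -1.0], "yaw": 0}, {"delta_pos": [-2.2, 0, -1.8], "yaw": 0}, {"delta_pos": [-3.3, 0, -2.7], "yaw": 0}, {"delta_pos": [-4.4, 0, -3.6], "yaw": 0}, {"delta_pos": [-5.5, 0, -4.5], "yaw": 0}, {"delta_pos": [-6.6, 0, -5.3], "yaw": 0}, {"delta_pos": [-7.5, 0, -6.0], "yaw": 0}, {"delta_pos": [-8.1, 0, -6.5], "yaw": 0}, {"delta_pos": [-8.4, 0, -6.7], "yaw": 0}, {"delta_pos": [-8.4, 0, -6.75], "yaw": 0}, {"delta_pos": [-8.4, 0, -6.75], "yaw": 0}]}}

```text
time: 26.65
ee_pos: [0.4632, -0.1051, 0.1611]
tool_rot: [-1.077, 1.383, -1.39]
wrist_force: [-0.7, 0.3, -4.4]
opening: 0.044
```

Emit:
{"op": "arm_command", "data": {"plan": [{"delta_pos": [0, 0, 0], "yaw": 0}, {"delta_pos": [0, 0, 0], "yaw": 0}]}}

```text
time: 26.85
ee_pos: [0.4638, -0.1062, 0.1611]
tool_rot: [-1.076, 1.383, -1.392]
wrist_force: [0.5, -0.0, -5.8]
opening: 0.0443
```

```bash
python3 - <<'E'
from h import *
go(.463,-.1042,.0485,-13.9)
im=manip.read_camera("wrist"); cv2.imwrite("pics/w16.png",im)
E
```

```text
at [ 0.4638 -0.1062  0.1611] ang -14.15 tilt [ 7.2e-03 -4.0e-04 -1.0e+00] delta [-0.064  4.503 -0.083] yaw -0.032 F [ 0.5 -0.  -5.8] open 0.0443 t 26.85
```

View pics/w16.png

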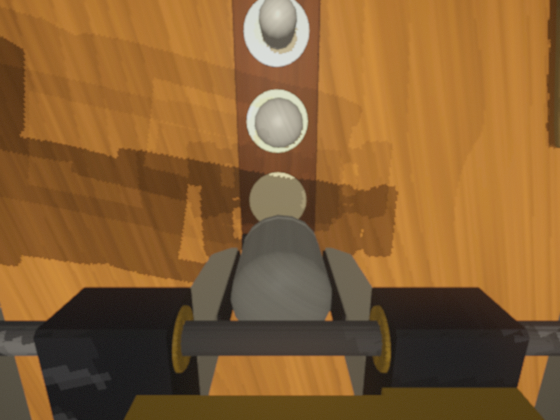

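```bash
python3 - <<'E'
from h import *
p=manip.camera_params("wrist"); im=cv2.imread("pics/w16.png")
print(cast(p,(277,201),.012), proj(p,(.463,-.1042,.012)))
E
```

```text
[ 0.46278389 -0.10466642] (np.float64(277.1020480760627), np.float64(200.46714822781607))
```

Emit:
{"op": "arm_command", "data": {"plan": [{"delta_pos": [-0.06, 0.6, -0.08], "yaw": 0}, {"delta_pos": [-0.06, 1.5, -0.08], "yaw": 0}, {"delta_pos": [-0.06, 2.5, -0.08], "yaw": 0}, {"delta_pos": [-0.06, 3.4, -0.08], "yaw": 0}, {"delta_pos": [-0.06, 4.0, -0.08], "yaw": 0}, {"delta_pos": [-0.06, 4.3, -0.08], "yaw": 0}, {"delta_pos": [-0.06, 4.45, -0.08], "yaw": 0}, {"delta_pos": [-0.06, 4.5, -0.08], "yaw": 0}, {"delta_pos": [-0.06, 4.5, -0.08], "yaw": 0}, {"delta_pos": [-0.06, 4.5, -0.08], "yaw": 0}]}}

```text
time: 27.9
ee_pos: [0.4634, -0.1043, 0.0492]
tool_rot: [-1.076, 1.382, -1.392]
wrist_force: [-0.1, -1.0, -5.3]
opening: 0.0441
```

```bash
python3 - <<'E'
from h import *
go(.463,-.1042,.0472,-13.9)
E
```

```text
at [ 0.4634 -0.1043  0.0492] ang -14.15 tilt [ 8.3e-03 -7.0e-04 -1.0e+00] delta [-0.001  0.081 -0.017] yaw -0.031 F [-0.1 -1.  -5.3] open 0.0441 t 27.9
```

Emit:
{"op": "arm_command", "data": {"plan": [{"delta_pos": [0, 0.04, -0.02], "yaw": 0}, {"delta_pos": [0, 0.08, -0.02], "yaw": 0}, {"delta_pos": [0, 0.08, -0.02], "yaw": 0}, {"delta_pos": [0, 0.08, -0.02], "yaw": 0}]}}

```text
time: 28.3
ee_pos: [0.4631, -0.1043, 0.0474]
tool_rot: [-1.075, 1.382, -1.393]
wrist_force: [-0.4, 0.4, -4.2]
opening: 0.0444
```

Emit:
{"op": "arm_command", "data": {"plan": [{"delta_pos": [0, 0, 0], "yaw": 0}, {"delta_pos": [0, 0, 0], "yaw": 0}, {"delta_pos": [0, 0, 0], "yaw": 0}, {"delta_pos": [0, 0, 0], "yaw": 0}, {"delta_pos": [0, 0, 0], "yaw": 0}, {"delta_pos": [0, -1, 0], "yaw": 0}, {"delta_pos": [0, -2.3, 0], "yaw": 0}, {"delta_pos": [0, -3.8, 0], "yaw": 0}, {"delta_pos": [0, -5.2, 0], "yaw": 0}, {"delta_pos": [0, -6, 0], "yaw": 0}, {"delta_pos": [0, -6, 0], "yaw": 0}, {"delta_pos": [0, -6, 0], "yaw": 0}], "claw": 85}}

```text
time: 29.5
ee_pos: [0.4616, -0.1041, 0.1971]
tool_rot: [-1.075, 1.382, -1.393]
wrist_force: [-0.1, -0.1, -0.7]
opening: 0.0788
```

Emit:
{"op": "arm_command", "data": {"plan": [{"delta_pos": [1.5, 0, 0], "yaw": 0}, {"delta_pos": [3, 0, 0], "yaw": 0}, {"delta_pos": [4.8, 0, 0], "yaw": 0}, {"delta_pos": [6.5, 0, 0], "yaw": 0}, {"delta_pos": [8, 0, 0], "yaw": 0}, {"delta_pos": [9, 0, 0], "yaw": 0}, {"delta_pos": [9.5, 0, 0], "yaw": 0}, {"delta_pos": [9.5, 0, 0], "yaw": 0}]}}

```text
time: 30.3
ee_pos: [0.4027, -0.3349, 0.1951]
tool_rot: [-1.074, 1.386, -1.392]
wrist_force: [-0.3, 0.7, 0.5]
opening: 0.0793
```

```bash
python3 - <<'E'
from h import *
go(.463,-.1042,.0472,-13.9)
for n in ("top","side"):
    im=manip.read_camera(n); cv2.imwrite(f"pics/{n}1.png",im); p=manip.camera_params(n)
    for c,s in blobs(im,60): print(n,c.round(1),s)
    for k,q,h in zip("s m l xl".split(),[(.5132,.0999),(.4964,.0318),(.4795,-.0362),(.4626,-.1042)],(.046,.052,.058,.064)):
        print(k,"exp circle",np.round(proj(p,(*q,.012+h-.01)),1),"exp mid",np.round(proj(p,(*q,.012+h/2)),1))
    cv2.imwrite(f"pics/{n}1c.png",cv2.resize(im[200:300,190:380] if n=="top" else im[150:310,200:300],None,fx=4 if n=="top" else 3.7,fy=4 if n=="top" else 3.7))
E
```

```text
at [ 0.4027 -0.3349  0.1951] ang -14.27 tilt [ 0.0072  0.0011 -1.    ] delta [-9.52   5.945  0.021] yaw -0.047 F [-0.3  0.7  0.5] open 0.0793 t 30.3
top [195.1  20.1] [191   0   8  40 165]
top [233.1 130.1] [226 109  15  42 488]
top [554.  193.2] [547 189  13  12 100]
top [233.5 237.6] [221 225  26  26 527]
top [266.3 246.5] [254 234  26  26 535]
top [299.2 255.4] [287 243  26  26 538]
top [333.6 264.4] [320 252  28  26 535]
top [528.8 338.1] [518 321  36  30 276]
s exp circle [232.  236.3] exp mid [232.6 236.7]
m exp circle [266.1 245.4] exp mid [266.2 245.7]
l exp circle [300.8 254.7] exp mid [300.2 254.9]
xl exp circle [336.2 264.2] exp mid [334.6 264.2]
side [290.4  70.9] [279  67  23  10 105]
side [357.7 106.8] [336  84  44  46 394]
side [348.3 179.1] [331 173  39  16 439]
side [248.  218.9] [ 229  177   36   75 1421]
side [276.5 270.4] [ 260  244   29   54 1036]
side [233.9 269.8] [223 265  18  13 135]
side [110.6 281.9] [102 271  23  18 210]
side [119.4 299.7] [104 289  29  23 307]
side [184.1 307.7] [159 290  77  45 907]
side [274.  308.1] [264 301  21  19 221]
side [247.5 326.2] [241 316  14  23 255]
s exp circle [252.4 180.5] exp mid [252.6 185.1]
m exp circle [248.9 200. ] exp mid [249.1 205.7]
l exp circle [244.8 221.9] exp mid [245.2 228.8]
xl exp circle [240.2 247. ] exp mid [240.8 255. ]
```

View pics/top1c.png

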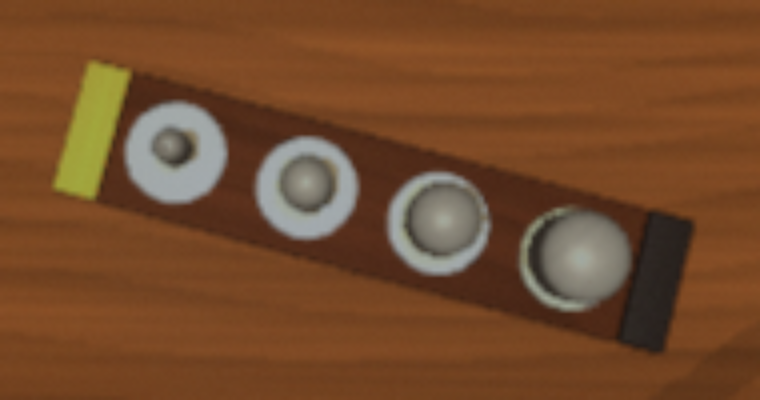

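View pics/side1.png

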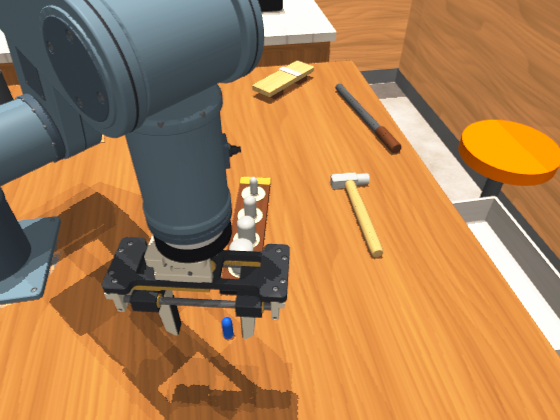

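```bash
python3 - <<'E'
from station import manip
print(manip.job_done())
E
```

```text
the job is handed in; nothing more can be done
None
```

All four stakes now stand upright on the rack in size order, and I handed the job in at about 30 s of the 96 s limit. The smallest is on the dot beside the brass end (seat_1) and the largest is on the dot at the black end (seat_4).

- **Centring:** in the last top view each stake sits within about 1.5 px (roughly 3 mm) of its dot's expected position, against the 12 mm limit. The smallest showed the largest offset; the other three were within about 1 px.
- **Left alone:** the hammer's position in the images is unchanged. The blue look-alike also looks unmoved. I did not touch the pink look-alikes, but did not re-check them at the end.
- **Robot at hand-in:** it was clear of everything with the gripper open.
- **Disagreements:** the top and side cameras differed by up to 10 mm on the first position of the second-largest stake. The wrist camera agreed with the top view, so I used that. The tool was also tilted by about 0.01 rad (0.016 rad at most).
- **Incomplete check:** the arm partly hid the rack in the last side view. Uprightness there was judged by eye, and no tilt angle was measured.

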